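# Post the counterweight disc into the turntable and shut the gate

## Robot

A 7-joint arm with a two-finger parallel gripper is mounted at the origin on the work surface. World frame = base frame: x ahead of the robot, y to its left, z up, the work surface at z = 0. Lengths are in m, angles in rad, forces in N, time in s.
With the tool pointing down it reaches from about 0.425 to 0.925 m from the base axis. Payload 6.8 kg.
Tool frame: the origin (TCP) lies at the centre of the arm's flange, where the gripper is bolted on; the fingertips stand 173 mm ahead of it and the grasp point (between the pads) lies 155 mm ahead of it (finger_overhang is the distance from the TCP to the fingertips, in m); y points along the fingers, z is the direction in which the jaws open and shut, and the axes are right-handed (so a half turn about y gives the same grasp; the last joint's range is limited). The gripper opens to 85 mm and grips with 20 to 120 N. Pads are 22 mm wide; open, the fingers measure 114 mm over their backs; the gripper's body (76 mm by 85 mm) begins 54 mm behind the grasp point. The pads swing forward as they close: fully open they stand 13 mm farther back than shut.
Start: joints at [1.036, 0.477, 0.022, 1.555, -0.011, 1.109, -0.083], TCP at [0.279, -0.614, 0.405] pointing down, gripper open.
Joint ranges: [-2.96, 2.96], [-0.34, 2.1], [-1.41, 1.46], [0.24, 2.44], [-1.37, 4.51], [0.17, 1.92], [-2.96, 2.96]. Speed limits (rad/s): [2.39, 2.39, 3.14, 3.14, 3.14, 3.14, 3.14].

## Interface

Orientations are given as a rotation vector (axis times angle).
In Python, from bench import get_obs, grab_frame, hand_in, finger_overhang gives the robot as it stands. The module is installed in compiled form; this text tells all that it offers.
- The arm moves only by the shell command python3 -m jog 'ROWS' [FORCE]. ROWS is JSON, a list of rows, each a list of 3 entries, a list of its own where there are three numbers: the shift along the tool's x, y, z in cm, then the turn about the tool's y in rad, then the gripper command: -1 is fully open, 1 is shut, values between are in proportion. In form: [[[x, y, z], twist, gripper], ...]. A call has 1 to 10 rows; each row is the pose to reach, as a shift and turn from the pose commanded when the call began, along the tool's axes at that moment; what a row does not reach only later rows make up. A row lasts 1/8 s, in which the tool goes at most 62.5 mm and 10.7 degrees, less where a joint would pass 70% of its speed; a pose out of reach is approached as far as the arm can. A call with a gripper value outside its range is refused whole. The fingers move at their own pace and stop on an object; FORCE is the grip in N (left out, the last holds). Time passes only in rows, so rows that repeat a pose let the fingers close. It gives the time, the measured TCP pose, the force and the opening at its end, in the units of the state.
- get_obs(): the state, without advancing time (a new reading comes with each control period).
- grab_frame(name): name is "scene" or "top"; returns a dict with "image" (400x640x3 uint8, blue, green, red), "fx", "fy", "cx", "cy" (pixels), "origin" and "rotation" of the camera in the world. Camera axes: x right, y up, looking along -z (the intrinsics and any distortion apply to the point x, -y, -z); pixel columns grow to the right and rows downward; lengths in m; the calibration is good to about 2 mm. A picture is of the moment at which its call begins. There is no depth.
- hand_in(): hands the job in, once; it reports no verdict.
The state is a dict: "clock": time; "joints": joint angles; "qvel": joint speeds; "tau": joint torques, N m; "tcp_pos": TCP position; "orientation": TCP orientation; "contact_force": force on the tool from outside, world axes, zero at the start; "moment": the same for the moment, N m; "grip_width": finger opening in m.
Only numpy, scipy, OpenCV 4.12 (cv2) and the standard library are available. Lean on these libraries where they do the work, as an engineer would, in place of code of your own. Each camera call takes 0.05 s, during which the arm holds its last target.

## Task

The driver on the measuring turntable needs its counterweight: swing the chrome gate wide open, lift the red disc off its sloping rest, tip it upright and drop it edge-on through the slot of the blue magazine so that it sits fully down inside, then swing the gate fully shut over the slot and let go. Do not touch the speaker driver, and leave the other things on the bench where they are.

Things in the scene. Friction and masses are not known exactly. Their poses are not given: they have to be found in the camera images.
- disc_center (a point): Centre (mid-thickness) of the loose red steel disc with dark hub: 64 mm diameter, 8 mm thick, 0.2 kg. z is the disc axis, normal to its faces; x, y lie in its plane. It starts face-up on a slope of 50 degrees that descends away from the robot, z pointing up and away. Its upper half overhangs freely, so the top rim can be pinched through the thickness, tool along the slope (40 degrees from vertical).
- slot_mouth (a point): Centre of the slot mouth on top of the blue magazine fixed on the platter, 124 mm above the bench; position and yaw vary. z up, y along the slot, x across it. Slot 12 mm wide, 72 mm long; yellow lips flare it to 23 mm over the top 8 mm. Floor 74 mm below the mouth: a disc fully down has its centre 42 mm below the mouth. Fingers cannot enter; the disc drops the last part freely.
- gate (a joint): Angle of the chrome gate (rad): a flat bar 22 mm wide, 8 mm thick on an upright hinge, swinging level, underside 4 mm above the slot mouth. 0: fully shut at its stop, lying along the slot over it. Grows counter-clockwise seen from above, the knob swinging towards the robot, up to 1.75. Stays where left (about 1.1 N at the knob moves it). Starts shut or a little ajar.
- gate_knob (a point): Centre of the upright black round knob on the free end of the gate: 14 mm diameter, 30 mm tall, standing on the bar's top face (the centre is 15 mm above the bar and 27 mm above the slot mouth), 112 mm from the hinge axis. It moves with the gate and can be pinched from above.
- gate_axis (a point): Point on the gate's upright hinge axis, at the height of the knob centre; 60 mm from the slot centre in the slot's -y direction. The hinge post rises 18 mm above the slot mouth.
- driver: Silver midrange speaker driver, 110 mm diameter and 49 mm deep, clamped upright on the platter and facing away from the robot; its clamp block is black. Origin on the platter under its centre, 170 mm from the slot centre in the slot's -y direction; it reaches 132 mm above the origin. Not to be touched.
- pole_piece: Bystander: brass T-shaped pole piece, 60 mm diameter foot, 34 mm tall, loose, origin under its centre.
- rubber_foot: Bystander: grey rubber foot, 38 mm diameter, 20 mm tall, loose, origin under its centre.
- bobbin: Bystander: black nylon coil bobbin, 44 mm diameter, 36 mm tall, loose, origin under its centre.
- magnet_ring: Bystander: dark ferrite ring, 72 mm outer diameter, 14 mm tall, loose, origin under its centre.
- jar: Bystander: amber jar, 52 mm diameter, 65 mm tall, loose, origin under its centre.
- screwdriver: Bystander: screwdriver with a green handle lying on the bench, loose.
- rest: Fixed sloping rest for the disc; yaw varies. Origin on the bench below the centre of the disc's underside, which lies 70 mm up; the slope descends along +x. A 6 mm thick, 74 mm wide board bears only the disc's lower half; two black pins (8 mm diameter, 13 mm tall) bear its lower rim 23 mm to either side. 40 mm is free under the overhang.
- turntable: Fixed turntable that does not turn during the job: platter 310 mm diameter, top 50 mm above the bench; origin on the bench below its centre. Axes parallel to those of the slot mouth, which lies 90 mm along +y. The magazine is 32 mm (x) by 96 mm (y) outside.
- disc: The whole red disc (see disc_center); origin at the centre of its underside face.
There are look-alikes about, which are no part of the job. Of the things like the disc, leave any that is orange or purple; of the rest the larger one is meant.

How it is judged:
By the outcome, as a careful person would: the job done as asked, in the order asked, and still so for the second after the job is handed in, with the robot touching nothing.
It also fails if it takes over 67 s, if anything falls off the work surface, if the arm or the gripper's body presses on something with over 40 N, if the wrist force passes 120 N, or if a joint passes its speed limit or range.

## Working session

There is one attempt and no reset: what is moved stays moved. The work goes in short steps, Python scripts to look and compute and a shell command to move; the robot and the scene stay as the last step left them, time stands still between calls to the robot, and variables do not carry over. Pictures are saved under pics/ and viewed, and the job is handed in when it is done.

```bash
mkdir -p pics; python3 - <<'E'
from bench import *
import cv2,numpy as np
o=get_obs(); print(o)
print(finger_overhang if not callable(finger_overhang) else finger_overhang())
for n in("scene","top"):
    f=grab_frame(n); cv2.imwrite(f"pics/{n}0.png",f["image"]); print(n,{k:v for k,v in f.items() if k!="image"})
E
```

```text
{'clock': 0.0, 'joints': array([ 1.03587139,  0.4778016 ,  0.0223585 ,  1.55650286, -0.01151764,
        1.10929634, -0.08314193]), 'qvel': array([-5.98480641e-04, -4.24458947e-04, -9.52285495e-04,  7.34639922e-04,
        2.12609994e-05, -1.76508003e-03, -1.40142676e-04]), 'tau': array([-3.61119428e-04, -5.96455228e+01,  1.60731878e+00, -2.81200022e+01,
        1.23968444e-02,  9.41581005e-03,  5.63356218e-05]), 'tcp_pos': array([ 0.27931567, -0.61417488,  0.40370306]), 'orientation': array([-0.43085835,  1.98773338, -1.98406714]), 'contact_force': array([-0.49387314,  0.31438174, -0.81015053]), 'moment': array([ 0.05585437, -0.05375846,  0.00550401]), 'grip_width': 0.08556081260055255}
0.1734
scene {'fx': 513.4745324361038, 'fy': 513.4745324361038, 'cx': 314.48708211210703, 'cy': 198.07629667755057, 'origin': array([1.53635251, 0.41687164, 1.00500044]), 'rotation': array([0.55945609, 0.85861275, 1.81795907])}
top {'fx': 417.7554812708062, 'fy': 417.7554812708062, 'cx': 316.056783698589, 'cy': 198.6581545404167, 'origin': array([0.40555238, 0.00509874, 1.48215953]), 'rotation': array([ 0.08036459, -0.09101456, -1.54122997])}
```

View pics/scene0.png

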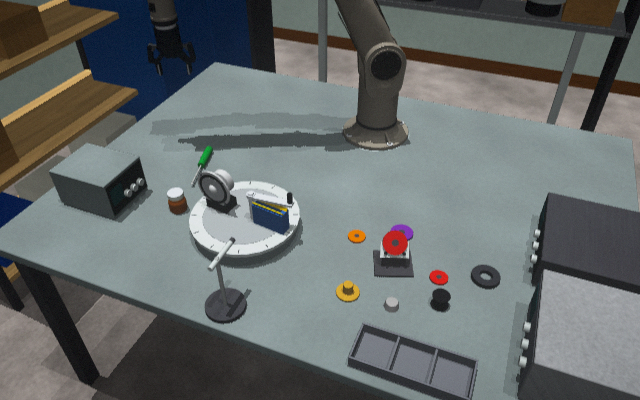

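View pics/top0.png

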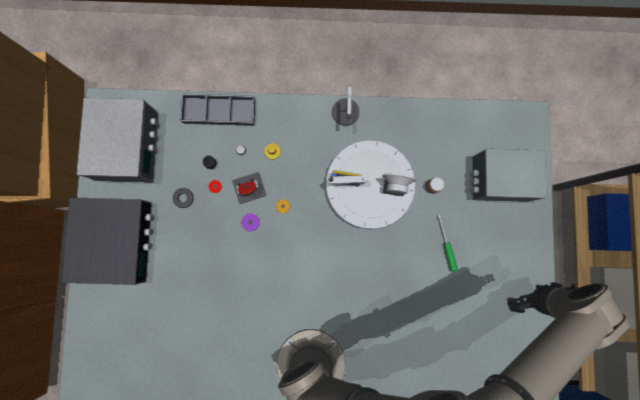

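The scene picture shows the turntable with the blue magazine at about (268,213), the driver at (215,188) and the disc on its rest at (396,243). In the top picture, the rest is at (248,188), the magazine at (347,179) and the driver at (396,184). I'll enlarge both areas.

```bash
cat > h.py <<'E'
import numpy as np,cv2
from scipy.spatial.transform import Rotation as R
from bench import *
def cam(n):
    f=grab_frame(n); return f
def proj(f,P):
    P=np.atleast_2d(P); Rm=R.from_rotvec(f["rotation"]).as_matrix()
    c=(P-f["origin"])@Rm
    return np.c_[f["cx"]+f["fx"]*c[:,0]/-c[:,2], f["cy"]-f["fy"]*c[:,1]/-c[:,2]]
def ray(f,uv):
    d=np.array([(uv[0]-f["cx"])/f["fx"],-(uv[1]-f["cy"])/f["fy"],-1.])
    return R.from_rotvec(f["rotation"]).as_matrix()@d
def atz(f,uv,z):
    d=ray(f,uv); o=f["origin"]; return o+d*(z-o[2])/d[2]
def tri(f,a,g,b):
    d1,d2=ray(f,a),ray(g,b); d1/=np.linalg.norm(d1); d2/=np.linalg.norm(d2)
    s=np.linalg.lstsq(np.c_[d1,-d2],g["origin"]-f["origin"],rcond=None)[0]
    p,q=f["origin"]+s[0]*d1,g["origin"]+s[1]*d2
    return (p+q)/2,np.linalg.norm(p-q)
def crop(img,x0,y0,x1,y1,k):
    return cv2.resize(img[y0:y1,x0:x1],None,fx=k,fy=k,interpolation=cv2.INTER_CUBIC)
E
python3 - <<'E'
import cv2
from h import crop
s=cv2.imread('pics/scene0.png');t=cv2.imread('pics/top0.png')
cv2.imwrite('pics/s_mag.png',crop(s,180,140,310,260,6)[:600])
cv2.imwrite('pics/t_mag.png',crop(t,315,130,455,235,5))
cv2.imwrite('pics/s_disc.png',crop(s,335,210,465,310,6))
cv2.imwrite('pics/t_disc.png',crop(t,165,135,305,240,5))
E
```

```text
(no output)
```

View pics/s_mag.png

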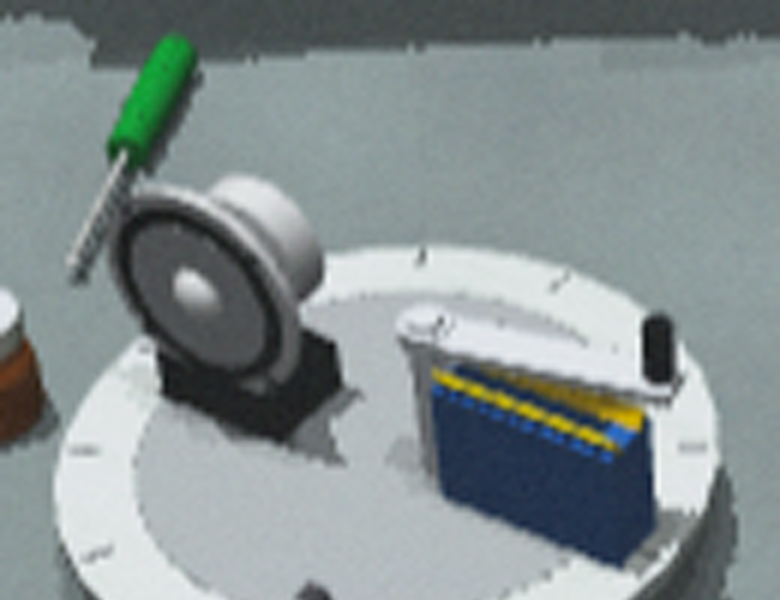

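View pics/t_mag.png

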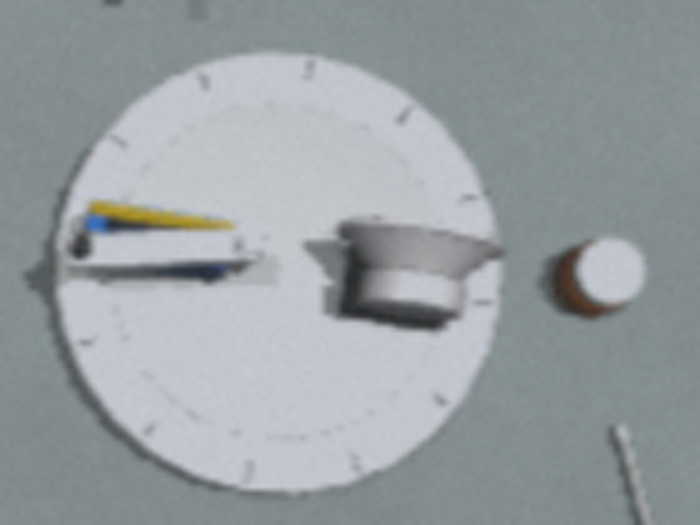

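View pics/s_disc.png

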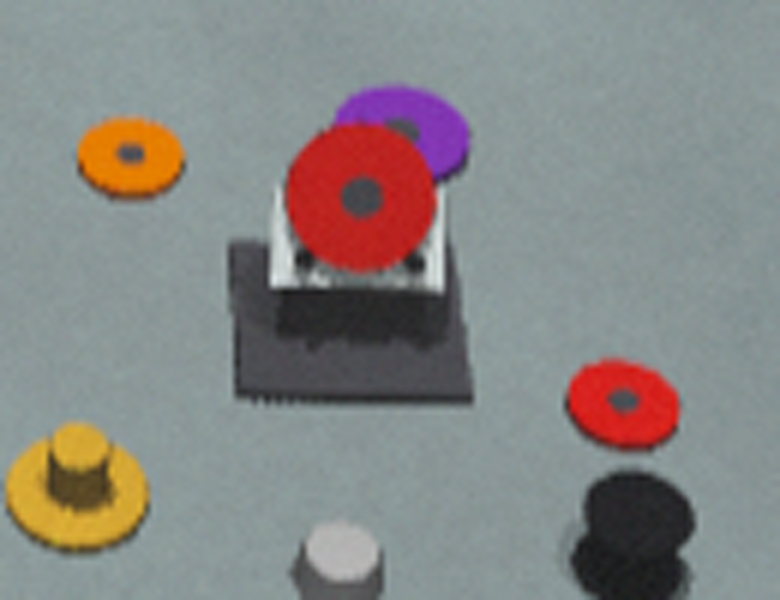

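View pics/t_disc.png

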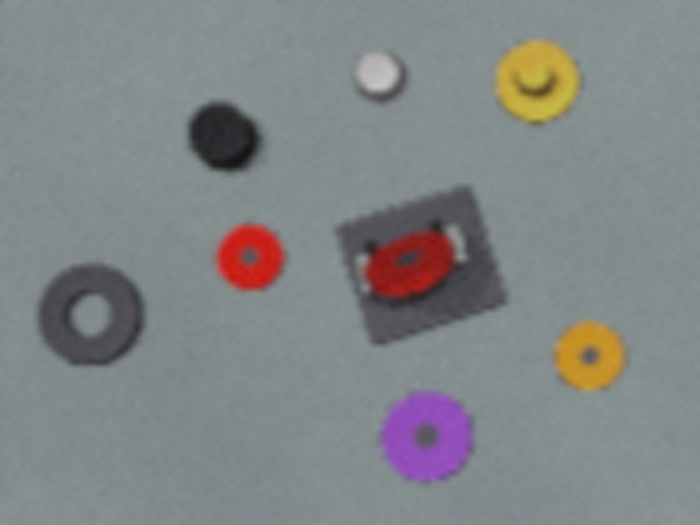

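Candidates for the disc, by scene-picture pixels: large red on the rest (396,243), small red flat on the bench (439,277), orange (357,236) and purple (402,232). Orange and purple are excluded. Of the two reds, the one on the sloping rest is larger and fits the description, and the enlarged crop confirms it. Next I'll measure it.

```bash
cat > model.py <<'E'
from h import *
def tt(cx,cy,psi):
    # slot frame: z up, y along slot; slot at +90mm y from turntable centre
    M=np.array([[np.cos(psi),-np.sin(psi),0],[np.sin(psi),np.cos(psi),0],[0,0,1]])
    return lambda p: np.array([cx,cy,0])+np.atleast_2d(p)@M.T
E
python3 - <<'E'
from h import *
s=cam("scene");t=cam("top")
up=lambda o,k,p:(o[0]+p[0]/k-.4,o[1]+p[1]/k-.4)
S=lambda x,y:up((180,140),6,(x,y)); T=lambda x,y:up((315,130),5,(x,y))
print("knob top", tri(s,S(658,322),t,T(80,238)))
# platter ellipse
img=t["image"]; g=img.min(axis=2)
m=((g>150)).astype(np.uint8); m[:130]=0;m[235:]=0;m[:,:315]=0;m[:,425:]=0
m=cv2.morphologyEx(m,cv2.MORPH_CLOSE,np.ones((15,15)))
c=max(cv2.findContours(m,cv2.RETR_EXTERNAL,cv2.CHAIN_APPROX_NONE)[0],key=cv2.contourArea)
pts=np.array([atz(t,p[0],.05)[:2] for p in c],np.float32)
(e,r)=cv2.minEnclosingCircle(pts); print("tt",e,r, cv2.fitEllipse(pts))
# lip far edge
D=lambda x,y:up((335,210),6,(x,y)); DT=lambda x,y:up((165,135),5,(x,y))
print("disc hub",tri(s,D(362,197),t,DT(407,260)))
for im,n,f in((s["image"],"s",s),(t["image"],"t",t)):
    h=cv2.cvtColor(im,cv2.COLOR_BGR2HSV)
    mm=((h[...,1]>150)&(h[...,2]>60)&((h[...,0]<5)|(h[...,0]>174))).astype(np.uint8)
    k,l,st,ce=cv2.connectedComponentsWithStats(mm)
    for i in range(1,k):
        if st[i,4]>15: print(n,st[i],ce[i])
print("lip", [atz(t,T(*p),.124) for p in((92,203),(235,222),(233,228))])
E
```

```text
knob top (array([ 0.61986814, -0.04586764,  0.16905321]), np.float64(0.0007709603927666581))
tt (0.6216520071029663, -0.18969149887561798) 0.15533900260925293 ((0.6217305660247803, -0.18982616066932678), (0.305132120847702, 0.3057089149951935), 94.49186706542969)
disc hub (array([0.59488672, 0.23678216, 0.07430014]), np.float64(0.00032572872129816357))
s [383 231  25  24 437] [394.56064073 242.43020595]
s [430 270  18  15 198] [438.42424242 277.06060606]
t [209 180  12  13 118] [214.57627119 186.06779661]
t [238 181  17  13 151] [246.70860927 187.51655629]
lip [array([ 0.65094558, -0.05534476,  0.124     ]), array([ 0.64098293, -0.14987363,  0.124     ]), array([ 0.63694242, -0.14861739,  0.124     ])]
```

```bash
cat >> model.py <<'E'
def rz(a): return R.from_rotvec([0,0,a]).as_matrix()
def disc_pts(o,yaw,n=72,r=.032,h=.008):
    # o: rest origin xy; returns top face rim, bottom face rim
    a=np.linspace(0,2*np.pi,n); b=np.radians(50)
    ex=np.array([np.cos(b),0,-np.sin(b)]);ey=np.array([0,1,0]);nz=np.array([np.sin(b),0,np.cos(b)])
    M=rz(yaw); base=np.array([o[0],o[1],.07])
    return [base+(r*np.outer(np.cos(a),ex)+r*np.outer(np.sin(a),ey)+k*nz)@M.T for k in(h,0)]
def box(x,y,z0,z1):
    c=[(-x,-y),(x,-y),(x,y),(-x,y),(-x,-y)]
    return [np.array([(*p,z) for p in c]) for z in(z0,z1)]
def draw(img,f,P,x0,y0,k,col):
    uv=(proj(f,P)+.5-[x0,y0])*k
    cv2.polylines(img,[np.round(uv).astype(int)],False,col,1,cv2.LINE_AA)
def overlay(f,win,k,tc,psi,g,ro,ry,name):
    img=crop(f["image"],*win,k)
    d=lambda P,c:draw(img,f,P,win[0],win[1],k,c)
    w=tt(*tc,psi); a=np.linspace(0,2*np.pi,90)
    d(w(np.c_[.155*np.cos(a),.155*np.sin(a),0*a+.05]),(0,0,255))
    for P in box(.016,.048,.05,.124): d(w(P+[0,.09,0]),(255,0,255))
    for P in box(.0115,.036,.124,.116): d(w(P+[0,.09,0]),(0,0,255))
    for P in box(.011,.056,.128,.136):
        P=P+[0,.056,0]; d(w(P@rz(g).T+[0,.03,0]),(0,200,0))
    kn=np.c_[.007*np.cos(a),.112+.007*np.sin(a),0*a]
    for z in(.136,.166): d(w((kn+[0,0,z])@rz(g).T+[0,.03,0]),(0,255,0))
    for P in disc_pts(ro,ry): d(P,(255,255,0))
    cv2.imwrite(name,img)
E
cat > ov.py <<'E'
import sys
from model import *
args=list(map(float,sys.argv[2:9]));tag=sys.argv[1]
s=cam("scene");t=cam("top")
a=((args[0],args[1]),args[2],args[3],(args[4],args[5]),args[6])
overlay(s,(180,150,310,250),6,*a,f"pics/{tag}_s1.png")
overlay(t,(315,135,425,235),6,*a,f"pics/{tag}_t1.png")
overlay(s,(355,215,435,285),8,*a,f"pics/{tag}_s2.png")
overlay(t,(215,155,285,215),8,*a,f"pics/{tag}_t2.png")
def st(a,b):
    A,B=cv2.imread(a),cv2.imread(b);h=min(len(A),len(B));
    o=np.hstack([A[:h],B[:h]]); k=min(800/o.shape[1],600/o.shape[0]); return cv2.resize(o,None,fx=k,fy=k)
E
python3 - <<'E'
from h import *
t=cam("top"); T=lambda x,y:(165+x/5-.4,135+y/5-.4)
c=[atz(t,T(*p),.005)[:2] for p in((338,228),(470,186),(507,300),(375,345))]
print(c); 
for a,b in((3,0),(2,1)): v=c[b]-c[a]; print(np.linalg.norm(v),np.arctan2(v[1],v[0]))
for a,b in((1,0),(2,3)): v=c[b]-c[a]; print(np.linalg.norm(v),np.arctan2(-v[0],v[1]))
E
python3 ov.py a 0.6217 -0.1898 -0.105 0.149 0.5890 0.2349 0.28
```

```text
[array([0.62587801, 0.29823479]), array([0.6589432 , 0.20545526]), array([0.57758814, 0.17568352]), array([0.54280119, 0.26790192])]
0.08844117247573405 0.3500793177979559
0.08663141669332092 0.3508113496376254
0.09849542057143304 0.34235125727376353
0.09856147461315481 0.3607186450442027
```

```bash
python3 ov.py a 0.6217 -0.1898 -0.105 0.149 0.5892 0.2347 0.35
```

```text
(no output)
```

View pics/a_s1.png

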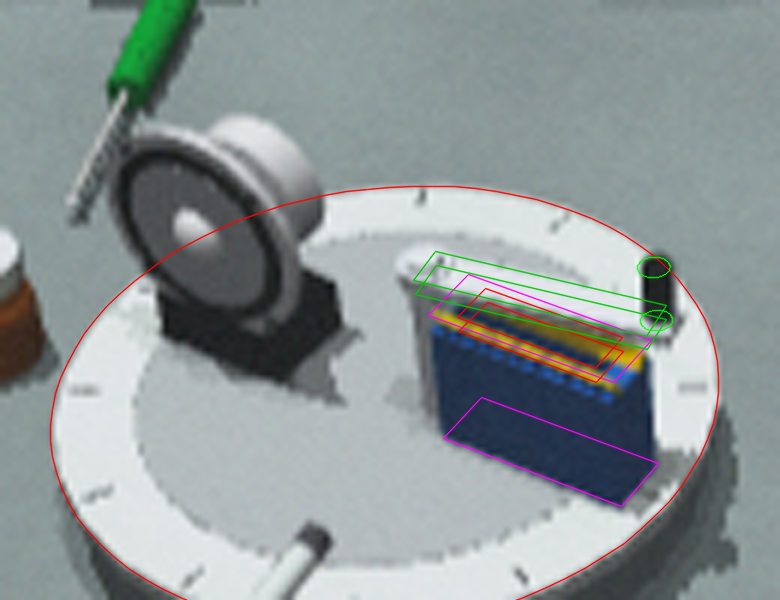

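View pics/a_t1.png

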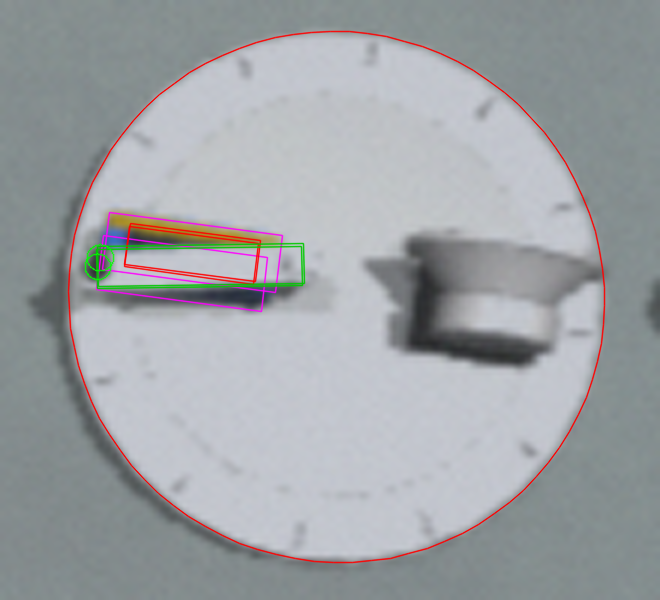

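View pics/a_s2.png

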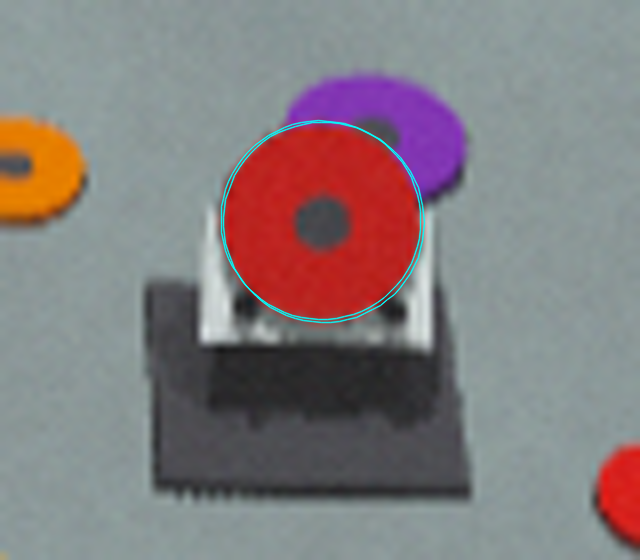

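View pics/a_t2.png

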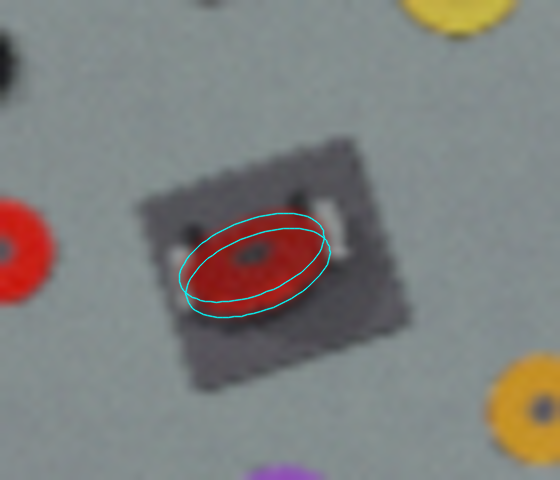

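```bash
python3 - <<'E'
from h import *
o=get_obs(); print(np.round(R.from_rotvec(o["orientation"]).as_matrix(),3), o["clock"])
E
```

```text
[[-0.91  -0.     0.414]
 [-0.414  0.    -0.91 ]
 [-0.    -1.    -0.   ]] 0.45
```

```bash
python3 -m jog '[[[-54.5,0,-37.6],1.21,-1],[[-54.5,0,-37.6],1.21,-1],[[-54.5,0,-37.6],1.21,-1],[[-54.5,0,-37.6],1.21,-1],[[-54.5,0,-37.6],1.21,-1],[[-54.5,0,-37.6],1.21,-1],[[-54.5,0,-37.6],1.21,-1],[[-54.5,0,-37.6],1.21,-1],[[-54.5,0,-37.6],1.21,-1],[[-54.5,0,-37.6],1.21,-1]]' 20
```

```text
clock: 1.7
tcp_pos: [0.5936, -0.0902, 0.4051]
orientation: [-0.728, -1.762, 1.761]
contact_force: [-0.2, -0.6, 0.6]
grip_width: 0.0854
```

```bash
cat > to.py <<'E'
# usage: to.py x y z [jaw angle deg]: tool-frame shift (cm) & twist needed from the measured pose
import sys
from h import *
o=get_obs(); M=R.from_rotvec(o["orientation"]).as_matrix()
a=list(map(float,sys.argv[1:]))
print("clk %.2f"%o["clock"],"pos",np.round(o["tcp_pos"],4),"F",np.round(o["contact_force"],1),"w %.4f"%o["grip_width"],"jaw %.1f"%np.degrees(np.arctan2(M[1,2],M[0,2])),"tilt",np.round(M[:,1],3),"q",np.round(o["joints"],2))
if len(a)>=3: print("shift cm",np.round(100*M.T@(np.array(a[:3])-o["tcp_pos"]),2))
if len(a)>3:
    j=np.degrees(np.arctan2(M[1,2],M[0,2])); d=(a[3]-j+90)%180-90; print("twist",round(-np.radians(d),3))
E
python3 to.py .62 -.046 .404 45
```

```text
clk 1.70 pos [ 0.5936 -0.0902  0.4051] F [-0.2 -0.6  0.6] w 0.0854 jaw -134.9 tilt [ 0.001 -0.    -1.   ] q [ 0.04  0.35  0.01  1.74 -0.    1.05 -2.3 ]
shift cm [ 1.25  0.11 -4.99]
twist 0.002
```

```bash
python3 -m jog '[[[1.2,0,-5],0,-1],[[1.2,0,-5],0,-1],[[1.2,4.5,-5],0,-1],[[1.2,8.9,-5],0,-1],[[1.2,8.9,-5],0,-1]]' 20; python3 to.py .62 -.046 .315 45; python3 - <<'E'
from h import *
s=cam("scene");t=cam("top")
cv2.imwrite("pics/b.png",np.hstack([crop(s["image"],220,130,320,240,4),crop(t["image"],310,120,410,230,4)]))
E
```

```text
clock: 2.33
tcp_pos: [0.6179, -0.049, 0.3127]
orientation: [-0.721, -1.756, 1.762]
contact_force: [0.3, -0.6, 0.7]
grip_width: 0.0853
clk 2.33 pos [ 0.6179 -0.049   0.3127] F [ 0.3 -0.6  0.7] w 0.0853 jaw -134.9 tilt [-0.007 -0.001 -1.   ] q [-0.02  0.49 -0.01  1.77  0.    0.89 -2.38]
shift cm [ 0.06 -0.23 -0.36]
twist 0.001
```

View pics/b.png

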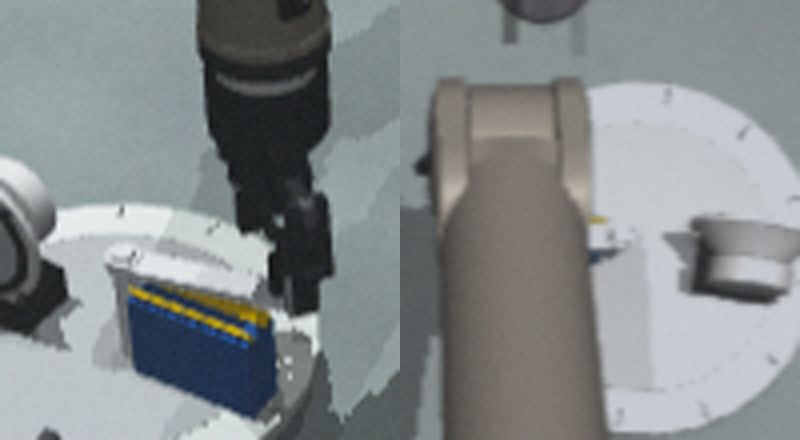

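```bash
python3 -m jog '[[[0.06,-0.2,-0.3],0,1],[[0.06,-0.2,-0.3],0,1],[[0.06,-0.2,-0.3],0,1],[[0.06,-0.2,-0.3],0,1],[[0.06,-0.2,-0.3],0,1]]' 20; python3 to.py .62 -.046 .315 45
```

```text
clock: 3.05
tcp_pos: [0.6213, -0.0463, 0.3181]
orientation: [-0.728, -1.76, 1.762]
contact_force: [-2.3, -2.2, 3.1]
grip_width: 0.0131
clk 3.05 pos [ 0.6213 -0.0463  0.3181] F [-2.3 -2.2  3.1] w 0.0131 jaw -134.9 tilt [ 0.    -0.001 -1.   ] q [-0.02  0.48 -0.01  1.76  0.01  0.9  -2.39]
shift cm [0.11 0.31 0.07]
twist 0.001
```

```bash
cat > arc.py <<'E'
import sys
from h import *
hx,hy,a0,a1,n=map(float,sys.argv[1:])
o=get_obs();M=R.from_rotvec(o["orientation"]).as_matrix()
d=lambda a:np.array([-np.sin(a),np.cos(a),0])*.112
for a in np.linspace(a0,a1,int(n)+1)[1:]: print(round(a,3),np.round(100*M.T@(d(a)-d(a0)),1))
E
python3 arc.py .6248 -.160 .031 1.595 10
```

```text
0.187 [ 1.1 -0.   1.4]
0.344 [2.  0.  2.9]
0.5 [2.6 0.  4.5]
0.657 [3.  0.  6.2]
0.813 [3. 0. 8.]
0.969 [2.9 0.  9.7]
1.126 [ 2.4  0.  11.4]
1.282 [ 1.7  0.  13. ]
1.439 [ 0.8  0.  14.5]
1.595 [-0.4  0.  15.8]
```

```bash
python3 -m jog '[[[0.6,0,0.7],0,1],[[1.1,0,1.4],0,1],[[2.0,0,2.9],0,1],[[2.6,0,4.5],0,1],[[3.0,0,6.2],0,1],[[3.0,0,6.2],0,1]]'; python3 to.py;python3 arc.py .6248 -.160 .657 1.595 6
```

```text
clock: 3.8
tcp_pos: [0.5538, -0.0681, 0.3178]
orientation: [-0.723, -1.76, 1.76]
contact_force: [-4.8, 4.1, 8.3]
grip_width: 0.0129
clk 3.80 pos [ 0.5538 -0.0681  0.3178] F [-4.8  4.1  8.3] w 0.0129 jaw -134.9 tilt [-0.004  0.001 -1.   ] q [ 0.02  0.39 -0.01  1.92  0.    0.84 -2.35]
0.813 [0.1 0.  1.7]
0.97 [-0.1  0.   3.5]
1.126 [-0.5  0.   5.2]
1.282 [-1.3  0.   6.8]
1.439 [-2.2  0.   8.2]
1.595 [-3.4  0.   9.5]
```

```bash
python3 -m jog '[[[0.1,0,1.7],0,1],[[-0.1,0,3.5],0,1],[[-0.5,0,5.2],0,1],[[-1.3,0,6.8],0,1],[[-2.2,0,8.2],0,1],[[-3.4,0,9.5],0,1],[[-3.4,0,9.5],0,1]]'; python3 to.py
```

```text
clock: 4.68
tcp_pos: [0.5131, -0.1622, 0.3176]
orientation: [-0.731, -1.758, 1.761]
contact_force: [-1.9, -1.0, 5.5]
grip_width: 0.013
clk 4.67 pos [ 0.5131 -0.1622  0.3176] F [-1.9 -1.   5.5] w 0.0130 jaw -135.1 tilt [-0.    -0.002 -1.   ] q [ 0.17  0.36  0.02  1.97 -0.01  0.82 -2.16]
```

```bash
python3 -m jog '[[[0,0,0],0,-1],[[0,0,0],0,-1],[[0,0,0],0,-1],[[0,-4,0],0,-1],[[0,-8.5,0],0,-1],[[0,-8.5,0],0,-1]]'; python3 to.py .535 .215 .40 20
```

```text
clock: 5.42
tcp_pos: [0.5145, -0.1596, 0.4063]
orientation: [-0.735, -1.765, 1.763]
contact_force: [-0.0, 0.7, 0.6]
grip_width: 0.0854
clk 5.42 pos [ 0.5145 -0.1596  0.4063] F [-0.   0.7  0.6] w 0.0854 jaw -134.9 tilt [ 0.007 -0.001 -1.   ] q [ 0.16  0.25  0.03  1.88 -0.01  1.   -2.16]
shift cm [ 24.97   0.59 -28.  ]
twist 0.439
```

```bash
python3 -m jog '[[[25,0.5,-28],-2.7,-1],[[25,0.5,-28],-2.7,-1],[[25,0.5,-28],-2.7,-1],[[25,0.5,-28],-2.7,-1],[[25,0.5,-28],-2.7,-1],[[25,0.5,-28],-2.7,-1],[[25,0.5,-28],-2.7,-1],[[25,0.5,-28],-2.7,-1],[[25,0.5,-28],-2.7,-1],[[25,0.5,-28],-2.7,-1]]'; python3 to.py .535 .215 .40 20
```

```text
clock: 6.68
tcp_pos: [0.5334, 0.2153, 0.3966]
orientation: [-0.949, 1.549, -1.548]
contact_force: [-0.1, 0.2, -0.8]
grip_width: 0.0857
clk 6.67 pos [0.5334 0.2153 0.3966] F [-0.1  0.2 -0.8] w 0.0857 jaw -27.1 tilt [-0.002 -0.    -1.   ] q [-0.11  0.36 -0.48  1.78  0.19  1.04 -1.13]
shift cm [-0.05 -0.34  0.16]
twist -0.821
```

```bash
python3 ov.py c 0.6217 -0.1898 -0.105 1.70 0.5892 0.2347 0.35
```

```text
(no output)
```

View pics/c_s1.png

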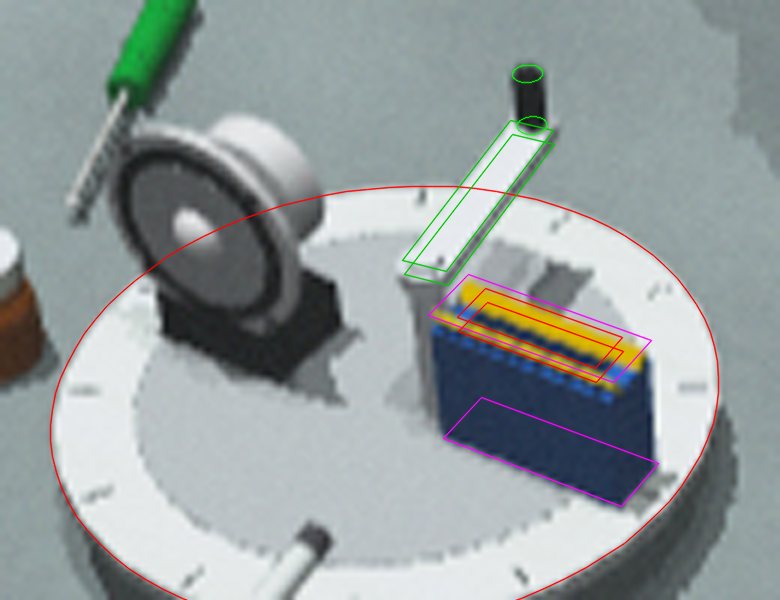

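View pics/c_t1.png

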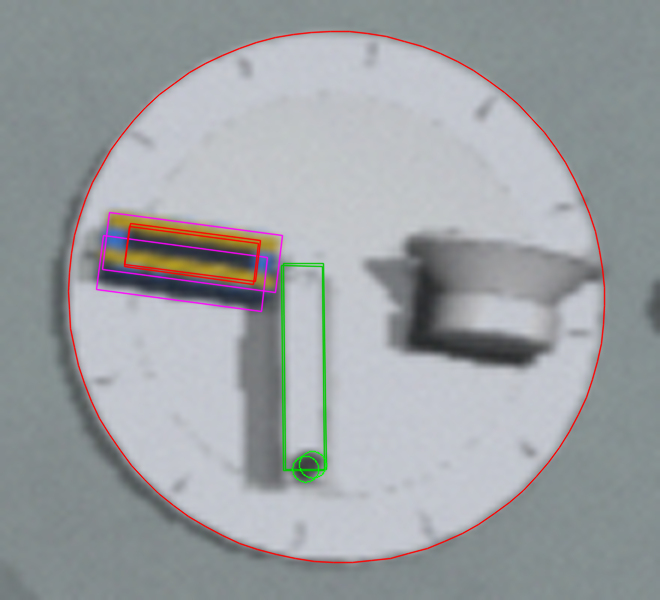

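```bash
python3 - <<'E'
from h import *
s=cam("scene");t=cam("top")
cv2.imwrite("pics/d.png",np.hstack([crop(s["image"],248,188,296,240,8),crop(t["image"],325,160,375,212,8)]))
E
```

```text
(no output)
```

View pics/d.png

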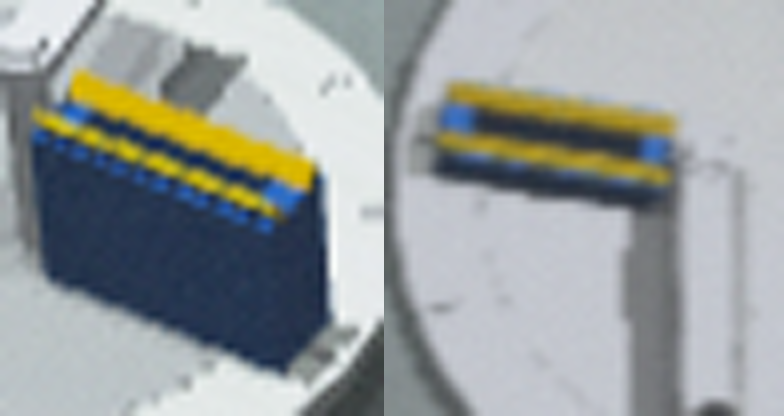

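```bash
python3 - <<'E'
from h import *
s=cam("scene");t=cam("top")
S=lambda x,y:(248+x/8-.5,188+y/8-.5);T=lambda x,y:(325+(x-384)/8-.5,160+y/8-.5)
A,e=tri(s,S(283,191),t,T(458,118));B,e2=tri(s,S(70,112),t,T(653,150))
print(A,e,B,e2,np.linalg.norm(A-B),np.arctan2(-(A-B)[0],(A-B)[1]),(A+B)/2)
# magazine outer bottom corners / lip corners
print("lip +x far corners top z.124",atz(t,T(445,82),.124),atz(t,T(678,117),.124))
print("lip scene back edge",atz(s,S(85,72),.124),atz(s,S(322,165),.124))
# open knob position
U=lambda x,y:(180+x/6-.5,150+y/6-.5);V=lambda x,y:(315+x/6-.5,135+y/6-.5)
print("lip scene front edge",atz(s,S(35,110),.124),atz(s,S(280,215),.124))
E
```

```text
[ 0.63836093 -0.0580355   0.11804599] 0.0007943610135664743 [ 0.62802408 -0.14036785  0.11748362] 0.0022344709382649958 0.08298061554990047 -0.12489670067197757 [ 0.63319251 -0.09920168  0.1177648 ]
lip +x far corners top z.124 [ 0.65236554 -0.05242553  0.124     ] [ 0.6405326  -0.14872622  0.124     ]
lip scene back edge [ 0.61445987 -0.14245904  0.124     ] [ 0.62778161 -0.04816503  0.124     ]
lip scene front edge [ 0.63843043 -0.14869865  0.124     ] [ 0.65528098 -0.050306    0.124     ]
```

```bash
python3 -m jog '[[[0,0,0],-0.82,0],[[0,0,0],-0.82,0],[[0,0,0],-0.82,0],[[0,0,0],-0.82,0],[[0,0,0],-0.82,0],[[0,0,0],-0.82,0],[[0,0,0],-0.82,0]]' 30; python3 to.py .5817 .2320 .36 20
```

```text
clock: 7.85
tcp_pos: [0.5337, 0.2152, 0.3977]
orientation: [-1.351, 0.956, -0.956]
contact_force: [0.0, -0.1, 0.8]
grip_width: 0.0425
clk 7.85 pos [0.5337 0.2152 0.3977] F [ 0.  -0.1  0.8] w 0.0425 jaw 19.4 tilt [ 0. -0. -1.] q [ 0.01  0.39 -0.64  1.77  0.26  1.06 -0.38]
shift cm [0.01 3.77 5.08]
twist -0.01
```

```bash
python3 -m jog '[[[0,0,5.1],-0.01,0],[[0,5,5.1],-0.01,0],[[0,8,5.1],-0.01,0],[[0,8,5.1],-0.01,0],[[0,8,5.1],-0.01,0]]'; python3 to.py .5817 .2320 .259 20;  python3 - <<'E'
from h import *
s=cam("scene");t=cam("top")
cv2.imwrite("pics/e.png",np.hstack([crop(s["image"],340,160,440,290,4),crop(t["image"],200,120,300,250,4)]))
E
```

```text
clock: 8.48
tcp_pos: [0.5822, 0.2328, 0.3191]
orientation: [-1.353, 0.946, -0.948]
contact_force: [0.0, 0.3, -0.1]
grip_width: 0.0423
clk 8.47 pos [0.5822 0.2328 0.3191] F [ 0.   0.3 -0.1] w 0.0423 jaw 20.1 tilt [ 0.002  0.001 -1.   ] q [-0.05  0.55 -0.59  1.72  0.36  0.97 -0.43]
shift cm [ 0.06  6.01 -0.08]
twist 0.001
```

View pics/e.png

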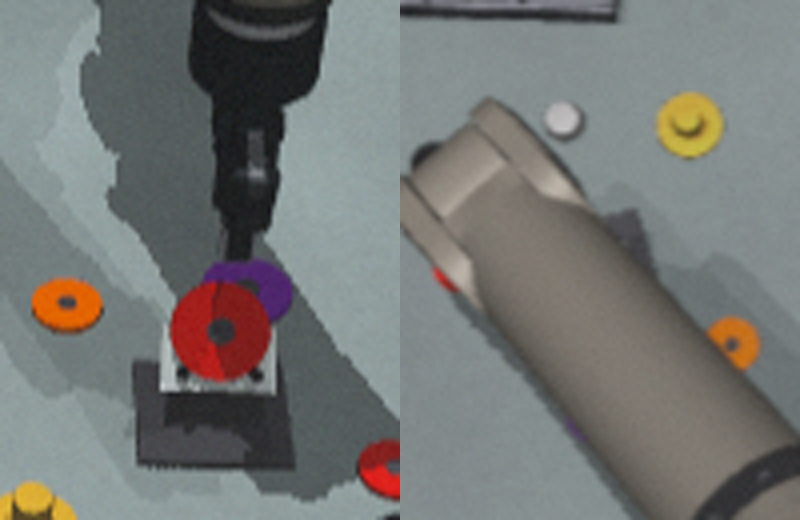

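```bash
python3 -m jog '[[[0,3,-0.1],0,0],[[0,4.5,-0.1],0,0],[[0,6,-0.1],0,0],[[0,6,-0.1],0,0],[[0,6,-0.1],0,0]]'; python3 to.py .5817 .2320 .259 20;  python3 - <<'E'
from h import *
s=cam("scene")
cv2.imwrite("pics/f.png",crop(s["image"],350,190,430,270,7))
E
```

```text
clock: 9.2
tcp_pos: [0.5812, 0.2322, 0.2583]
orientation: [-1.354, 0.946, -0.947]
contact_force: [0.9, -0.2, 0.7]
grip_width: 0.0427
clk 9.20 pos [0.5812 0.2322 0.2583] F [ 0.9 -0.2  0.7] w 0.0427 jaw 20.1 tilt [ 0.001  0.001 -1.   ] q [-0.08  0.63 -0.55  1.76  0.41  0.87 -0.47]
shift cm [ 0.03 -0.07  0.04]
twist 0.002
```

View pics/f.png

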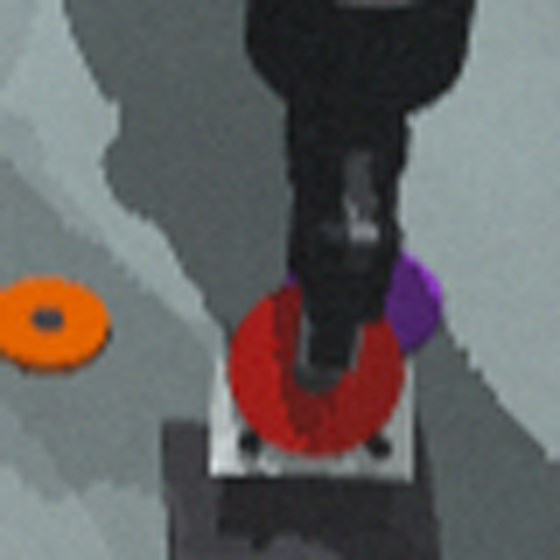

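```bash
python3 -m jog '[[[0,0,0.4],0,0],[[0,0,0.8],0,0],[[0,0,1.2],0,0],[[0,0,1.6],0,0],[[0,0,2.0],0,0],[[0,0,2.0],0,0]]'; python3 to.py .5817 .2320 .259 20;  python3 - <<'E'
from h import *
s=cam("scene")
cv2.imwrite("pics/g.png",crop(s["image"],350,190,430,270,7))
E
```

```text
clock: 10.0
tcp_pos: [0.5999, 0.2389, 0.2577]
orientation: [-1.355, 0.947, -0.947]
contact_force: [-2.2, -1.1, 2.6]
grip_width: 0.0427
clk 10.00 pos [0.5999 0.2389 0.2577] F [-2.2 -1.1  2.6] w 0.0427 jaw 20.1 tilt [ 0.  0. -1.] q [-0.09  0.65 -0.55  1.71  0.42  0.89 -0.46]
shift cm [ 0.02 -0.13 -1.95]
twist 0.002
```

View pics/g.png

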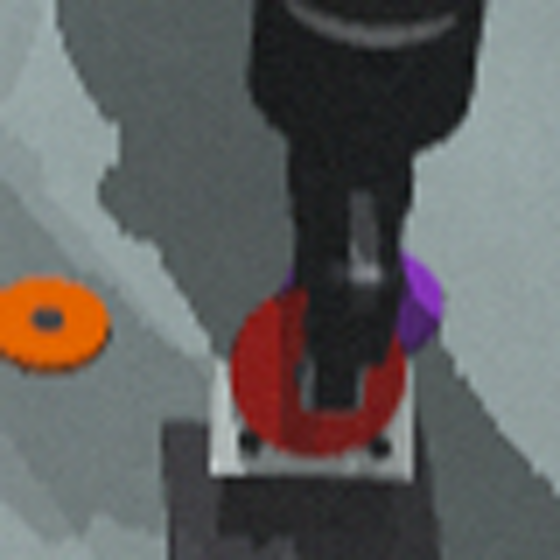

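```bash
python3 -m jog '[[[0,0,0.4],0,0],[[0,0,0.8],0,0],[[0,0,1.2],0,0],[[0,0,1.2],0,0]]'; python3 to.py .5817 .2320 .259 20;  python3 - <<'E'
from h import *
s=cam("scene")
cv2.imwrite("pics/g2.png",crop(s["image"],350,190,430,270,7))
E
```

```text
clock: 10.55
tcp_pos: [0.6115, 0.243, 0.2578]
orientation: [-1.354, 0.947, -0.947]
contact_force: [0.3, 0.3, 0.7]
grip_width: 0.0427
clk 10.55 pos [0.6115 0.243  0.2578] F [0.3 0.3 0.7] w 0.0427 jaw 20.1 tilt [ 0.001  0.001 -1.   ] q [-0.09  0.67 -0.54  1.68  0.42  0.91 -0.45]
shift cm [ 0.01 -0.13 -3.18]
twist 0.002
```

View pics/g2.png

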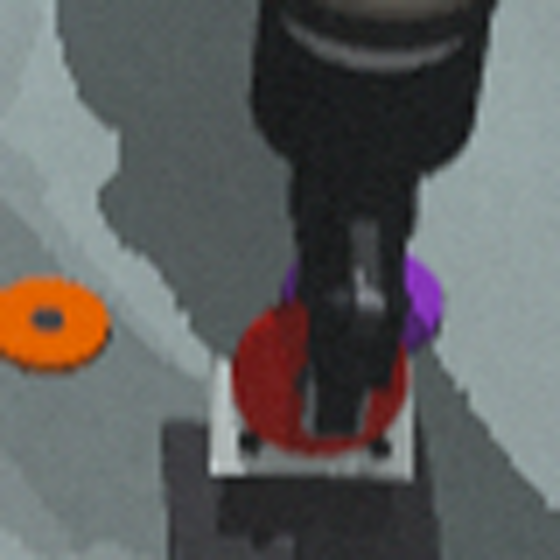

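```bash
python3 -m jog '[[[0,0,-0.2],0,0.3],[[0,0,-0.2],0,0.5],[[0,0,-0.2],0,0.7],[[0,0,-0.2],0,1],[[0,0,-0.2],0,1],[[0,0,-0.2],0,1]]' 40; python3 to.py .5817 .2320 .259 20;  python3 - <<'E'
from h import *
s=cam("scene")
cv2.imwrite("pics/g3.png",crop(s["image"],350,190,430,270,7))
E
```

```text
clock: 11.35
tcp_pos: [0.609, 0.2422, 0.2578]
orientation: [-1.355, 0.947, -0.947]
contact_force: [-0.8, -0.5, 3.0]
grip_width: 0.0072
clk 11.35 pos [0.609  0.2422 0.2578] F [-0.8 -0.5  3. ] w 0.0072 jaw 20.1 tilt [-0. -0. -1.] q [-0.09  0.67 -0.54  1.69  0.42  0.91 -0.45]
shift cm [ 0.02 -0.12 -2.91]
twist 0.002
```

View pics/g3.png

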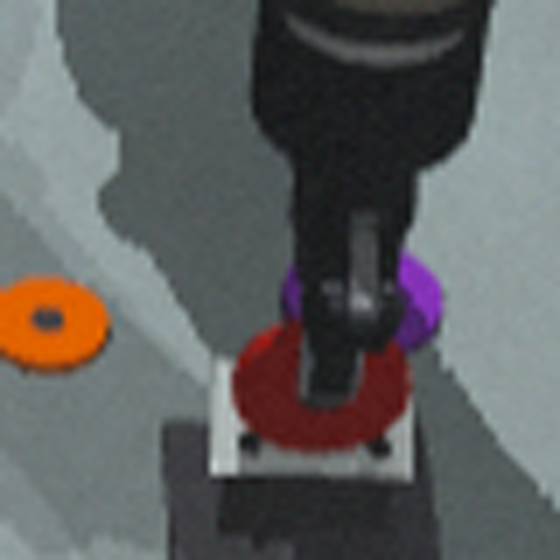

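```bash
python3 -m jog '[[[0,-1,0],0,1],[[0,-2.5,0],0,1],[[0,-5,0],0,1],[[0,-9,0],0,1],[[0,-13,0],0,1],[[0,-15,0],0,1],[[0,-15,0],0,1]]' 60; python3 to.py .45 .22 .42 80;  python3 - <<'E'
from h import *
s=cam("scene")
cv2.imwrite("pics/g4.png",crop(s["image"],340,100,440,260,4))
E
```

```text
clock: 12.28
tcp_pos: [0.6092, 0.2425, 0.4093]
orientation: [-1.352, 0.945, -0.948]
contact_force: [-0.1, 0.8, -3.1]
grip_width: 0.0068
clk 12.28 pos [0.6092 0.2425 0.4093] F [-0.1  0.8 -3.1] w 0.0068 jaw 20.1 tilt [ 0.003  0.001 -1.   ] q [-0.05  0.51 -0.61  1.57  0.31  1.16 -0.37]
shift cm [ -3.36  -1.12 -15.72]
twist -1.045
```

View pics/g4.png

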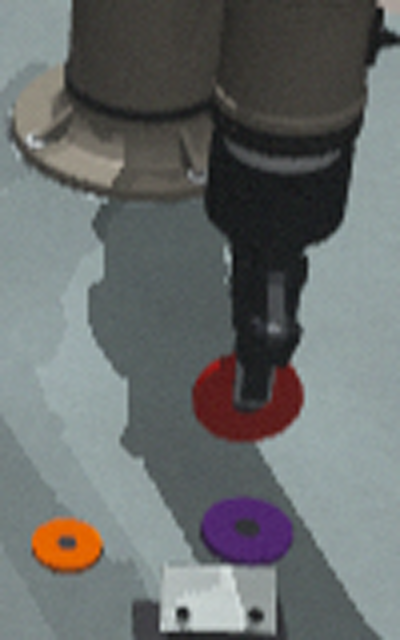

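```bash
cat > held.py <<'E'
from h import *
from scipy.optimize import minimize
o=get_obs(); s=cam("scene"); M=R.from_rotvec(o["orientation"]).as_matrix(); p=o["tcp_pos"]
h=cv2.cvtColor(s["image"],cv2.COLOR_BGR2HSV)
m=((h[...,1]>110)&(h[...,2]>35)&((h[...,0]<8)|(h[...,0]>172))).astype(np.uint8)
c=proj(s,p+.19*M[:,1])[0].astype(int); r=26
mm=np.zeros_like(m); mm[c[1]-r:c[1]+r,c[0]-r:c[0]+r]=m[c[1]-r:c[1]+r,c[0]-r:c[0]+r]
mm=cv2.morphologyEx(mm,cv2.MORPH_OPEN,np.ones((2,2)))
K=8
big=cv2.resize(mm.astype(np.float32)[c[1]-r:c[1]+r,c[0]-r:c[0]+r],None,fx=K,fy=K,interpolation=cv2.INTER_LINEAR)>.5
ys,xs=np.nonzero(big); H=cv2.convexHull(np.c_[xs,ys].astype(np.int32))
A=np.zeros(big.shape,np.uint8); cv2.fillConvexPoly(A,H,1)
a=np.linspace(0,2*np.pi,80)
def sil(t,u,w=0):
    P=np.vstack([p+t*M[:,1]+u*M[:,0]+k*M[:,2]+.032*np.outer(np.cos(a),M[:,1])+.032*np.outer(np.sin(a),M[:,0]) for k in(-.004,.004)])
    return (proj(s,P)-(c-r)+.5)*K
def cost(v):
    B=np.zeros(big.shape,np.uint8); cv2.fillConvexPoly(B,cv2.convexHull(np.round(sil(*v)).astype(np.int32)),1)
    return (A!=B).sum()/K**2
g=[(cost((t,u)),t,u) for t in np.arange(.14,.22,.002) for u in np.arange(-.02,.021,.002)]
b=min(g); q=minimize(cost,b[1:],method="Nelder-Mead",options=dict(initial_simplex=[b[1:],(b[1]+.002,b[2]),(b[1],b[2]+.002)]))
print("area",A.sum()/K**2,"mismatch px",q.fun,"t below TCP %.4f u along tool x %.4f"%tuple(q.x), "centre",np.round(p+q.x[0]*M[:,1]+q.x[1]*M[:,0],4))
img=cv2.resize(s["image"][c[1]-r:c[1]+r,c[0]-r:c[0]+r],None,fx=K,fy=K)
cv2.polylines(img,[cv2.convexHull(np.round(sil(*q.x)).astype(np.int32))],True,(255,255,0),1)
import time; cv2.imwrite("pics/held%d.png"%int(o["clock"]*100),img)
E
python3 held.py; ls pics
```

```text
area 467.8125 mismatch px 48.34375 t below TCP 0.1791 u along tool x -0.0012 centre [0.6085 0.2432 0.2283]
a_s1.png
a_s2.png
a_t1.png
a_t2.png
b.png
c_s1.png
c_s2.png
c_t1.png
c_t2.png
d.png
e.png
f.png
g.png
g2.png
g3.png
g4.png
held1232.png
s_disc.png
s_mag.png
scene0.png
t_disc.png
t_mag.png
top0.png
```

View pics/held1232.png

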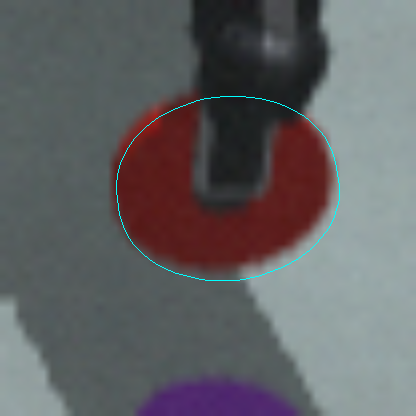

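```bash
cat >> held.py <<'E'
def sil2(t,u,al,be,w):
    Q=M@R.from_euler('xy',[al,be]).as_matrix()
    P=np.vstack([p+t*M[:,1]+u*M[:,0]+w*M[:,2]+k*Q[:,2]+.032*np.outer(np.cos(a),Q[:,1])+.032*np.outer(np.sin(a),Q[:,0]) for k in(-.004,.004)])
    return (proj(s,P)-(c-r)+.5)*K
def cost2(v,W=0):
    B=np.zeros(big.shape,np.uint8); cv2.fillConvexPoly(B,cv2.convexHull(np.round(sil2(*v,W)).astype(np.int32)),1)
    return (A!=B).sum()/K**2
best=None
for al in(-.3,0,.3):
  for be in(-.3,0,.3):
    x0=np.array([q.x[0],q.x[1],al,be])
    z=minimize(cost2,x0,method="Nelder-Mead",options=dict(initial_simplex=np.vstack([x0]+[x0+d for d in np.diag([.004,.004,.15,.15])]),maxiter=400))
    if best is None or z.fun<best.fun: best=z
print("4par",best.fun,np.round(best.x,4),"centre",np.round(p+best.x[0]*M[:,1]+best.x[1]*M[:,0],4))
cv2.polylines(img,[cv2.convexHull(np.round(sil2(*best.x,0)).astype(np.int32))],True,(0,255,0),1)
cv2.imwrite("pics/held4_%d.png"%int(o["clock"]*100),img)
E
python3 held.py; ls pics/held4*
```

```text
area 471.4375 mismatch px 43.3125 t below TCP 0.1791 u along tool x -0.0018 centre [0.6078 0.2432 0.2271]
4par 23.140625 [ 0.1797 -0.0013 -0.1033  0.06  ] centre [0.608  0.2428 0.2265]
pics/held4_1237.png
```

View pics/held4_1237.png

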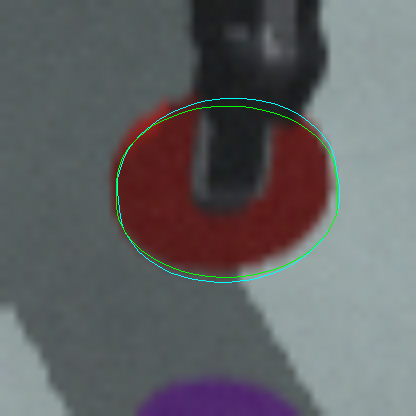

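```bash
python3 - <<'E'
from h import *
s=cam("scene");t=cam("top")
for b in((349,88),(350,112)):
  for a in((232,240),(212,268)): print(a,b,tri(s,a,t,b))
print(atz(t,(345,112),0))
E
python3 to.py .633 -.1018 .409 -7.3
```

```text
(232, 240) (349, 88) (array([ 0.88261377, -0.07724347,  0.23180496]), np.float64(0.03726722289927164))
(212, 268) (349, 88) (array([ 0.9163074 , -0.09780782,  0.16524452]), np.float64(0.003863846311634313))
(232, 240) (350, 112) (array([ 0.83119256, -0.09875534,  0.17426114]), np.float64(0.010574617356170646))
(212, 268) (350, 112) (array([ 0.86449924, -0.1216754 ,  0.10076389]), np.float64(0.02688253071587674))
[ 0.89016727 -0.099761    0.        ]
clk 12.53 pos [0.6088 0.2419 0.4057] F [-0.6  0.4 -2.4] w 0.0066 jaw 20.1 tilt [-0.003 -0.001 -1.   ] q [-0.05  0.51 -0.61  1.57  0.31  1.16 -0.37]
shift cm [33.11 -0.29 -9.55]
twist 0.479
```

```bash
python3 -m jog '[[[3,-0.3,-1],0.05,1],[[8,-0.3,-2.4],0.12,1],[[13,-0.3,-3.8],0.2,1],[[18,-0.3,-5.2],0.28,1],[[23,-0.3,-6.6],0.36,1],[[28,-0.3,-8.1],0.43,1],[[32,-0.3,-9.2],0.479,1],[[33.1,-0.3,-9.55],0.479,1],[[33.1,-0.3,-9.55],0.479,1],[[33.1,-0.3,-9.55],0.479,1]]' 60; python3 to.py .633 -.1018 .36 -7.3;python3 - <<'E'
from h import *
s=cam("scene");t=cam("top")
cv2.imwrite("pics/i.png",np.hstack([crop(s["image"],220,100,320,240,4),crop(t["image"],300,110,400,250,4)]))
E
```

```text
clock: 13.78
tcp_pos: [0.6332, -0.0992, 0.4104]
orientation: [-1.147, 1.302, -1.299]
contact_force: [-0.1, 0.9, -1.9]
grip_width: 0.0069
clk 13.78 pos [ 0.6332 -0.0992  0.4104] F [-0.1  0.9 -1.9] w 0.0069 jaw -7.2 tilt [-0.     0.001 -1.   ] q [ 0.38  0.45 -0.44  1.61  0.21  1.12 -0.24]
shift cm [0.27 5.04 0.01]
twist 0.003
```

View pics/i.png

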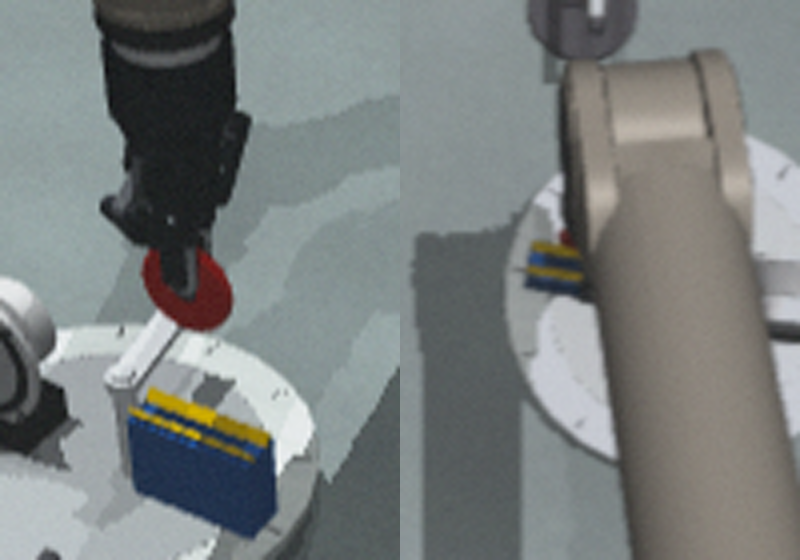

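```bash
python3 held.py; python3 to.py .633 -.1018 .36 -7.3
```

```text
area 348.625 mismatch px 48.828125 t below TCP 0.1773 u along tool x -0.0019 centre [ 0.6335 -0.0973  0.2334]
4par 40.09375 [ 0.1786 -0.0024 -0.0892 -0.0416] centre [ 0.6335 -0.0968  0.2321]
clk 13.93 pos [ 0.6332 -0.0996  0.4108] F [-0.4  0.  -2. ] w 0.0065 jaw -7.2 tilt [ 0.     0.001 -1.   ] q [ 0.38  0.45 -0.44  1.61  0.21  1.12 -0.24]
shift cm [0.22 5.07 0.  ]
twist 0.002
```

```bash
ls -t pics/held4* | head -1; python3 - <<'E'
import glob,os,cv2
f=max(glob.glob('pics/held4*'),key=os.path.getmtime); cv2.imwrite('pics/hv.png',cv2.imread(f))
E
```

```text
pics/held4_1387.png
```

View pics/hv.png

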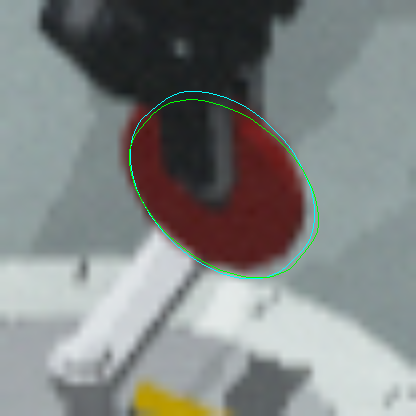

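```bash
sed -i '/MORPH_OPEN/d' held.py; sed -i 's/^K=8/n_,l_,st_,_c=cv2.connectedComponentsWithStats(mm); mm=(l_==1+np.argmax(st_[1:,4])).astype(np.uint8)\nK=8/' held.py; python3 held.py; python3 - <<'E'
import glob,os,cv2
f=max(glob.glob('pics/held4*'),key=os.path.getmtime); cv2.imwrite('pics/hv2.png',cv2.imread(f))
E
```

```text
area 356.875 mismatch px 40.28125 t below TCP 0.1755 u along tool x 0.0015 centre [ 0.6331 -0.101   0.2352]
4par 30.984375 [ 0.1763  0.001  -0.0782 -0.0104] centre [ 0.6331 -0.1005  0.2344]
```

View pics/hv2.png

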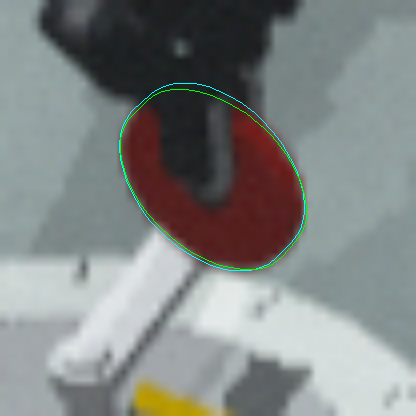

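```bash
python3 -m jog '[[[-0.1,2,0],0,1],[[-0.1,4,0],0,1],[[-0.1,6,0],0,1],[[-0.1,7,0],0,1],[[-0.1,7,0],0,1],[[-0.1,7,0],0,1]]' ; python3 to.py .633 -.1 .302 -7.3;python3 held.py; python3 - <<'E'
from h import *
s=cam("scene");t=cam("top")
cv2.imwrite("pics/j.png",crop(s["image"],230,150,320,250,6))
E
```

```text
clock: 14.72
tcp_pos: [0.6337, -0.1004, 0.3413]
orientation: [-1.145, 1.302, -1.303]
contact_force: [-0.6, 0.2, -2.2]
grip_width: 0.007
clk 14.72 pos [ 0.6337 -0.1004  0.3413] F [-0.6  0.2 -2.2] w 0.0070 jaw -7.3 tilt [ 0.001 -0.    -1.   ] q [ 0.37  0.52 -0.42  1.68  0.25  1.   -0.27]
shift cm [-0.04  3.93 -0.08]
twist -0.001
area 310.625 mismatch px 51.21875 t below TCP 0.1760 u along tool x 0.0014 centre [ 0.6337 -0.1019  0.1653]
4par 34.78125 [ 0.1765  0.0006 -0.0848  0.001 ] centre [ 0.6338 -0.1011  0.1649]
```

View pics/j.png

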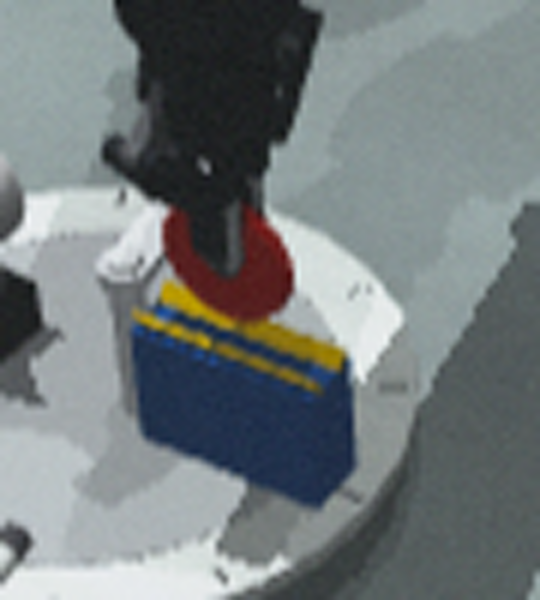

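```bash
python3 -m jog '[[[-0.1,0.6,0],0,1],[[-0.1,1.2,0],0,1],[[-0.1,1.6,0],0,1],[[-0.1,2.0,0],0,1],[[-0.1,2.4,0],0,1],[[-0.1,2.4,0],0,1]]' ; python3 to.py .633 -.1 .302 -7.3; python3 - <<'E'
from h import *
s=cam("scene");t=cam("top")
cv2.imwrite("pics/k.png",crop(s["image"],230,150,320,250,6))
E
```

```text
clock: 15.62
tcp_pos: [0.6333, -0.0995, 0.3163]
orientation: [-1.146, 1.303, -1.303]
contact_force: [0.4, -0.3, -1.2]
grip_width: 0.0071
clk 15.62 pos [ 0.6333 -0.0995  0.3163] F [ 0.4 -0.3 -1.2] w 0.0071 jaw -7.3 tilt [-0.001  0.    -1.   ] q [ 0.36  0.55 -0.42  1.7   0.26  0.95 -0.28]
shift cm [ 0.06  1.43 -0.02]
twist -0.001
```

View pics/k.png

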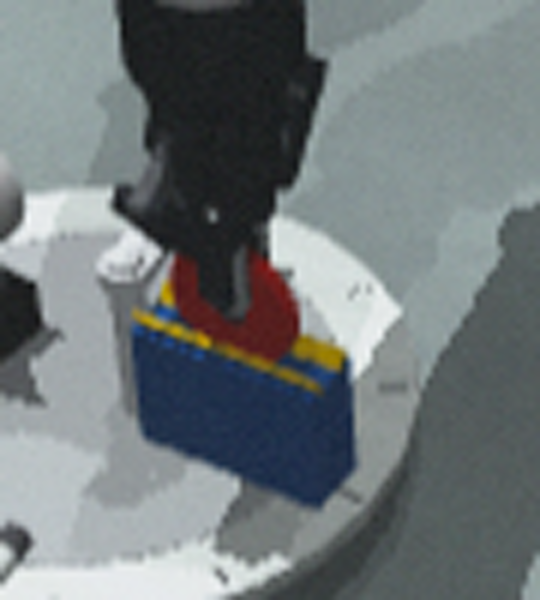

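```bash
python3 -m jog '[[[0,0.4,0],0,1],[[0,0.8,0],0,1],[[0,1.2,0],0,1],[[0,1.3,0],0,1],[[0,1.3,0],0,1]]' ; python3 to.py .633 -.1 .302 -7.3
```

```text
clock: 16.35
tcp_pos: [0.6334, -0.0994, 0.3036]
orientation: [-1.146, 1.303, -1.303]
contact_force: [-0.0, -0.1, -1.8]
grip_width: 0.007
clk 16.35 pos [ 0.6334 -0.0994  0.3036] F [-0.  -0.1 -1.8] w 0.0070 jaw -7.3 tilt [-0.  0. -1.] q [ 0.36  0.56 -0.41  1.71  0.27  0.93 -0.29]
shift cm [ 0.06  0.16 -0.04]
twist -0.001
```

Free of contact, with the disc's lower part 30 mm into the slot. I'll release it here. The opening fingers swing upward, so they won't catch.

```bash
python3 -m jog '[[[0,0,0],0,0.6],[[0,0,0],0,0.2],[[0,0,0],0,0],[[0,0,0],0,0],[[0,-2,0],0,0],[[0,-5,0],0,0],[[0,-8,0],0,0],[[0,-8,0],0,0]]' 20; python3 to.py .51 -.162 .40 ; python3 - <<'E'
from h import *
s=cam("scene");t=cam("top")
cv2.imwrite("pics/l.png",crop(s["image"],230,150,320,250,6))
E
```

```text
clock: 17.35
tcp_pos: [0.6344, -0.0992, 0.3881]
orientation: [-1.141, 1.298, -1.306]
contact_force: [0.8, -0.3, 0.1]
grip_width: 0.0426
clk 17.35 pos [ 0.6344 -0.0992  0.3881] F [ 0.8 -0.3  0.1] w 0.0426 jaw -7.3 tilt [ 0.007 -0.001 -1.   ] q [ 0.37  0.47 -0.44  1.63  0.22  1.08 -0.25]
shift cm [  7.82  -1.27 -11.53]
```

View pics/l.png

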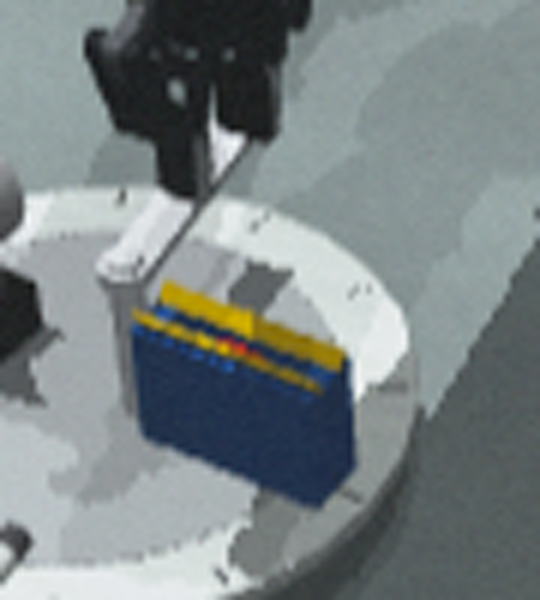

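```bash
python3 to.py .513 -.162 .40 45; python3 -m jog '[[[7.9,-1.2,-11.2],-0.913,-1],[[7.9,-1.2,-11.2],-0.913,-1],[[7.9,-1.2,-11.2],-0.913,-1],[[7.9,-1.2,-11.2],-0.913,-1],[[7.9,-1.2,-11.2],-0.913,-1],[[7.9,-1.2,-11.2],-0.913,-1],[[7.9,-1.2,-11.2],-0.913,-1]]' 20;python3 to.py .513 -.162 .317 45;  python3 ov.py m 0.6217 -0.1898 -0.128 1.725 0.5892 0.2347 0.35
```

```text
clk 17.45 pos [ 0.6334 -0.0995  0.3846] F [ 0.2 -0.4 -0.8] w 0.0428 jaw -7.3 tilt [ 0.001 -0.    -1.   ] q [ 0.37  0.48 -0.43  1.64  0.22  1.07 -0.25]
shift cm [  7.74  -1.55 -11.14]
twist -0.913
clock: 18.32
tcp_pos: [0.5121, -0.1635, 0.3953]
orientation: [-1.481, 0.617, -0.616]
contact_force: [-0.2, -0.6, -0.1]
grip_width: 0.0852
clk 18.32 pos [ 0.5121 -0.1635  0.3953] F [-0.2 -0.6 -0.1] w 0.0852 jaw 44.8 tilt [-0.001  0.    -1.   ] q [ 0.71  0.33 -0.62  1.86  0.22  1.03  0.77]
shift cm [-0.04  7.83  0.18]
twist -0.004
```

View pics/m_s1.png

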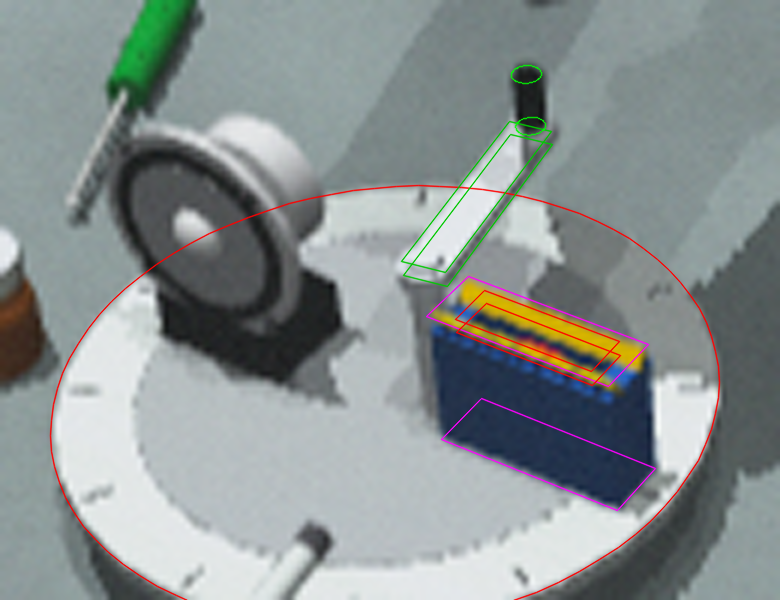

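View pics/m_t1.png

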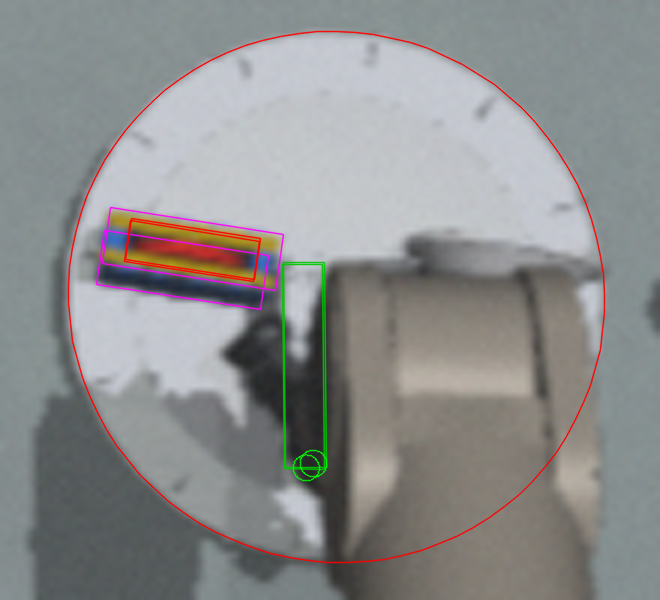

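```bash
python3 -m jog '[[[0,4,0.15],0,-1],[[0,7.8,0.15],0,-1],[[0,7.8,0.15],0,-1],[[0,7.8,0.15],0,-1]]' 20;python3 to.py .513 -.162 .317 45; python3 - <<'E'
from h import *
s=cam("scene")
cv2.imwrite("pics/n.png",crop(s["image"],210,110,310,220,5))
E
```

```text
clock: 18.92
tcp_pos: [0.514, -0.1623, 0.3189]
orientation: [-1.482, 0.613, -0.616]
contact_force: [0.2, 0.7, 0.5]
grip_width: 0.0855
clk 18.93 pos [ 0.514  -0.1623  0.3189] F [0.2 0.7 0.5] w 0.0855 jaw 45.0 tilt [ 0.001 -0.    -1.   ] q [ 0.67  0.42 -0.59  1.93  0.3   0.88  0.7 ]
shift cm [-0.09  0.19 -0.05]
twist -0.001
```

View pics/n.png

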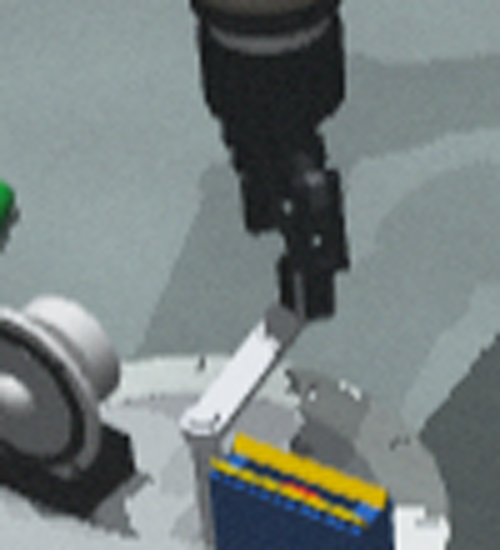

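```bash
python3 -m jog '[[[0,0,0],0,1],[[0,0,0],0,1],[[0,0,0],0,1],[[0,0,0],0,1],[[0,0,0],0,1]]' 20;python3 to.py .513 -.162 .317 45; python3 arc.py .6256 -.1593 1.597 .65 6;
```

```text
clock: 19.6
tcp_pos: [0.5133, -0.1625, 0.3179]
orientation: [-1.482, 0.614, -0.614]
contact_force: [-1.6, 0.3, 3.3]
grip_width: 0.013
clk 19.60 pos [ 0.5133 -0.1625  0.3179] F [-1.6  0.3  3.3] w 0.0130 jaw 45.0 tilt [ 0. -0. -1.] q [ 0.67  0.42 -0.59  1.93  0.3   0.88  0.7 ]
shift cm [-0.06  0.09  0.01]
twist -0.001
1.439 [-1.2 -0.   1.3]
1.281 [-2.1 -0.   2.8]
1.124 [-2.9 -0.   4.4]
0.966 [-3.3 -0.   6.1]
0.808 [-3.5 -0.   7.9]
0.65 [-3.4 -0.   9.6]
```

```bash
python3 -m jog '[[[-0.6,0,0.6],0,1],[[-1.2,0,1.3],0,1],[[-2.1,0,2.8],0,1],[[-2.9,0,4.4],0,1],[[-3.3,0,6.1],0,1],[[-3.5,0,7.9],0,1],[[-3.4,0,9.6],0,1],[[-3.4,0,9.6],0,1]]';python3 to.py ; python3 arc.py .6256 -.1593 .65 -.15 6;
```

```text
clock: 20.6
tcp_pos: [0.5582, -0.0684, 0.3175]
orientation: [-1.48, 0.612, -0.612]
contact_force: [-1.7, 5.1, 1.5]
grip_width: 0.0133
clk 20.60 pos [ 0.5582 -0.0684  0.3175] F [-1.7  5.1  1.5] w 0.0133 jaw 45.1 tilt [ 0.001  0.002 -1.   ] q [ 0.49  0.46 -0.61  1.88  0.33  0.9   0.51]
0.517 [0.3 0.  1.5]
0.383 [0.8 0.  2.9]
0.25 [1.5 0.  4.2]
0.117 [2.3 0.  5.4]
-0.017 [3.3 0.  6.5]
-0.15 [4.5 0.  7.5]
```

```bash
python3 -m jog '[[[0.3,0,1.5],0,1],[[0.8,0,2.9],0,1],[[1.5,0,4.2],0,1],[[2.3,0,5.4],0,1],[[3.3,0,6.5],0,1],[[3.9,0,7.0],0,1],[[4.5,0,7.5],0,1],[[4.5,0,7.5],0,1],[[4.5,0,7.5],0,1]]';python3 to.py ; python3 ov.py o 0.6217 -0.1898 -0.128 0 0.5892 0.2347 0.35
```

```text
clock: 21.72
tcp_pos: [0.6418, -0.0497, 0.3175]
orientation: [-1.483, 0.615, -0.614]
contact_force: [-4.5, -1.1, 1.2]
grip_width: 0.0131
clk 21.73 pos [ 0.6418 -0.0497  0.3175] F [-4.5 -1.1  1.2] w 0.0131 jaw 45.0 tilt [-0.001 -0.001 -1.   ] q [ 0.39  0.58 -0.58  1.68  0.37  0.99  0.47]
```

View pics/o_s1.png

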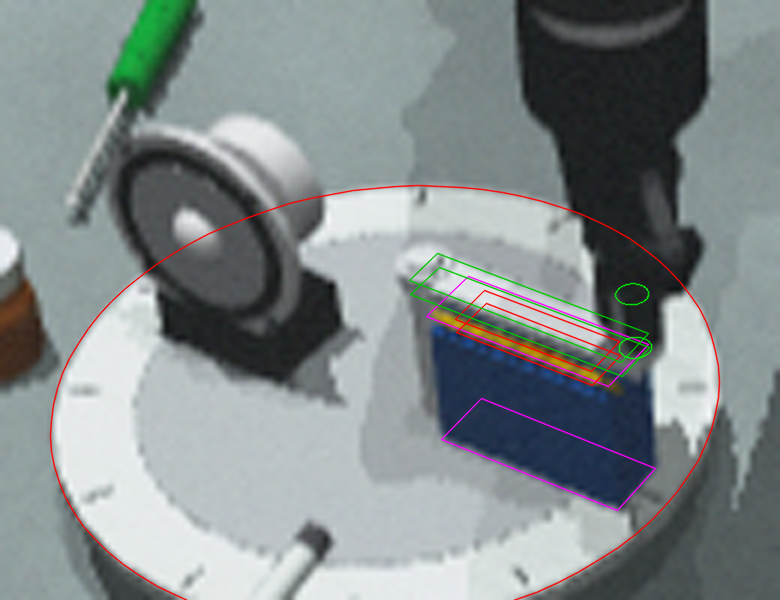

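```bash
python3 -m jog '[[[0.15,0,0.15],0,1],[[0.3,0,0.25],0,1],[[0.3,0,0.25],0,1],[[0.3,0,0.25],0,1]]';python3 to.py
```

```text
clock: 22.32
tcp_pos: [0.6434, -0.0496, 0.3173]
orientation: [-1.487, 0.621, -0.608]
contact_force: [-17.1, -0.9, 9.8]
grip_width: 0.0132
clk 22.32 pos [ 0.6434 -0.0496  0.3173] F [-17.1  -0.9   9.8] w 0.0132 jaw 45.0 tilt [-0.009 -0.001 -1.   ] q [ 0.39  0.58 -0.57  1.67  0.37  1.    0.47]
```

```bash
python3 -m jog '[[[-0.15,0,-0.15],0,1],[[-0.15,0,-0.15],0,-1],[[-0.15,0,-0.15],0,-1],[[-0.15,0,-0.15],0,-1],[[-0.15,0,-0.15],0,-1],[[-0.15,-3,-0.15],0,-1],[[-0.15,-8,-0.15],0,-1],[[-0.15,-10,-0.15],0,-1],[[-0.15,-10,-0.15],0,-1]]';python3 to.py .45 .10 .42
```

```text
clock: 23.45
tcp_pos: [0.6442, -0.0495, 0.4191]
orientation: [-1.481, 0.612, -0.617]
contact_force: [-0.1, 0.3, 0.3]
grip_width: 0.0856
clk 23.45 pos [ 0.6442 -0.0495  0.4191] F [-0.1  0.3  0.3] w 0.0856 jaw 45.0 tilt [ 0.003 -0.    -1.   ] q [ 0.42  0.49 -0.61  1.58  0.3   1.17  0.53]
shift cm [-24.3   -0.16  -3.17]
```

```bash
python3 -m jog '[[[-24,0,-3],0,-1],[[-24,0,-3],0,-1],[[-24,0,-3],0,-1],[[-24,0,-3],0,-1],[[-24,0,-3],0,-1],[[-24,0,-3],0,-1],[[-24,0,-3],0,-1]]'; python3 to.py; python3 ov.py p 0.6217 -0.1898 -0.128 0 0.5892 0.2347 0.35; python3 - <<'E'
from h import *
s=cam("scene");t=cam("top")
cv2.imwrite("pics/s_end.png",s["image"]);cv2.imwrite("pics/t_end.png",t["image"])
cv2.imwrite("pics/q.png",np.hstack([crop(s["image"],240,175,300,245,7),crop(t["image"],320,150,375,220,7)]))
E
```

```text
clock: 24.32
tcp_pos: [0.4538, 0.0977, 0.417]
orientation: [-1.482, 0.617, -0.615]
contact_force: [0.4, -0.2, 1.0]
grip_width: 0.0854
clk 24.32 pos [0.4538 0.0977 0.417 ] F [ 0.4 -0.2  1. ] w 0.0854 jaw 44.8 tilt [-0.001  0.    -1.   ] q [ 0.34  0.19 -0.75  1.99  0.15  1.03  0.3 ]
```

View pics/q.png

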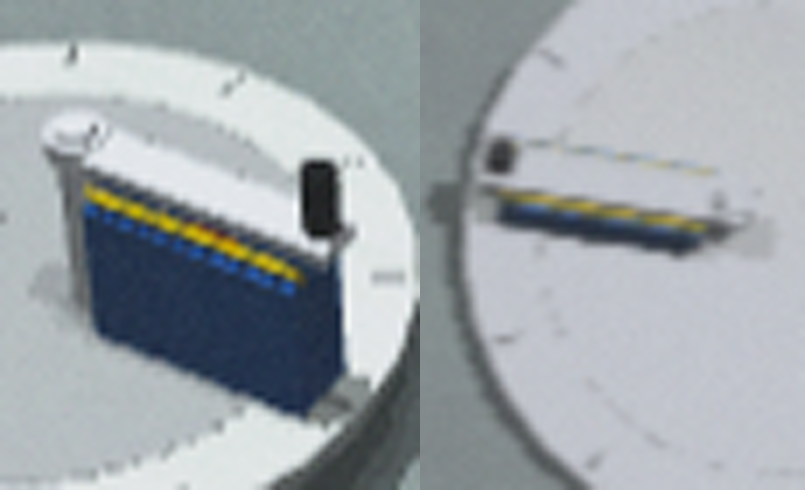

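View pics/s_end.png

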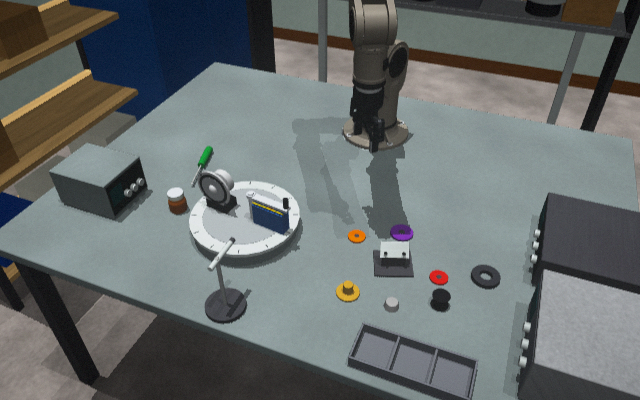

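View pics/t_end.png

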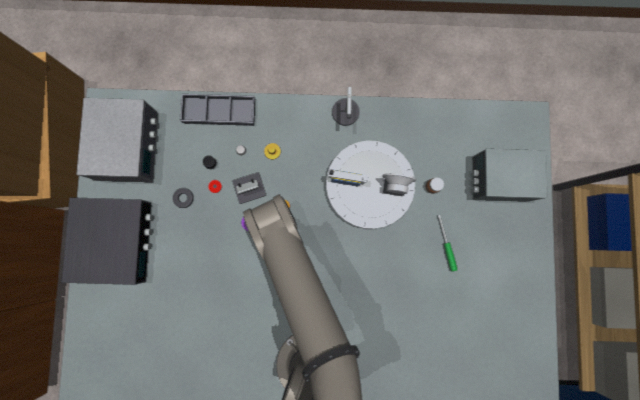

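```bash
python3 - <<'E'
from h import *
s=cam("scene");t=cam("top")
psi=-.128; M=R.from_rotvec([0,0,psi]).as_matrix()
sl=np.array([.6333,-.0998,0])
for z in(.070,.075,.082,.09):
    out=[]
    for yy in(-.01,0,.01):
        for x in(-.004,.004):
            out.append((proj(s,(sl+M@[x,yy,z+np.sqrt(.032**2-yy**2)])[None])[0]+.5-[230,150])*6)
    print(z,np.round(out).astype(int).tolist())
print("lip edge +x",[np.round((proj(s,(sl+M@[.0115,y,.124])[None])[0]+.5-[230,150])*6).tolist() for y in(-.01,0,.01)])
im=cv2.imread("pics/l.png").astype(int); r=(im[...,2]-im[...,1]>50)&(im[...,2]>120)&(im[...,1]<110)
ys,xs=np.nonzero(r[320:380,190:300]); print(xs.min()+190,xs.max()+190,ys.min()+320,ys.max()+320, xs.mean()+190,ys.mean()+320)
# knob
h=s["image"].max(2); 
def kb(f,x0,y0,x1,y1,th):
    g=f["image"].max(axis=2)[y0:y1,x0:x1]; yy,xx=np.nonzero(g<th); return xx.min()+x0,xx.max()+x0,yy.min()+y0,yy.max()+y0,xx.mean()+x0,yy.mean()+y0
print(kb(s,280,195,292,211,60)); print(kb(t,327,168,336,176,80))
a=kb(s,280,195,292,211,60);b=kb(t,327,168,336,176,80)
k,e=tri(s,a[4:],t,b[4:]); print("knob",k,e,"angle gate",np.arctan2(-(k[0]-.6256),k[1]+.1593)-psi)
E
```

```text
0.07 [[228, 358], [218, 369], [246, 363], [236, 373], [265, 373], [255, 383]]
0.075 [[227, 350], [217, 360], [246, 354], [235, 365], [264, 364], [254, 375]]
0.082 [[226, 338], [216, 348], [245, 342], [234, 353], [264, 352], [253, 363]]
0.09 [[225, 324], [215, 335], [243, 329], [233, 339], [262, 339], [252, 349]]
lip edge +x [[204.0, 338.0], [223.0, 345.0], [242.0, 353.0]]
217 256 340 357 237.0 348.09019607843135
(np.int64(283), np.int64(288), np.int64(198), np.int64(208), np.float64(285.1764705882353), np.float64(203.0392156862745))
(np.int64(330), np.int64(332), np.int64(171), np.int64(173), np.float64(331.125), np.float64(172.125))
knob [ 0.6397119  -0.04842787  0.15077574] 0.00040145521816872646 angle gate 0.0013998646071315402
```

```bash
python3 -c "
from bench import *
print(hand_in()); o=get_obs(); print(o['clock'],o['contact_force'])"
```

```text
the job is handed in; nothing more can be done
None
the job is handed in; nothing more can be done
```

The red disc is fully down in the blue magazine, the chrome gate is shut over the slot, and the job is handed in. It finished at about 24.5 s of the 67 s allowed. `hand_in` gives no verdict, so the checks below are my own.

**What I did**
1. I pinched the gate knob and swung the gate to about 1.7 rad.
2. The jog command cannot tilt the tool. I kept it vertical and pushed the disc's overhanging top rim with one finger until it stood upright on its rest, then pinched it.
3. I lowered the disc into the slot without contact, dropped it, swung the gate back and pressed it to its stop (about 17 N). Then I let go and moved clear.

**Last checks**
- **Disc:** its top edge in the scene picture, taken before the gate was shut, was within about 2 px (at 6x enlargement) of where a fully seated disc should show.
- **Gate:** the knob measured 0.001 rad from shut. That figure depends on my estimate of the slot's yaw, which is good to roughly 0.02 rad. The rise in force at the stop supports it.
- **Other things:** the driver, the bystanders and the look-alikes showed no visible shift in the final scene picture. The arm hides the orange and purple discs in the top picture. Contact force was about 0–1 N.

**Checks that disagreed:** my first fit of the held disc was about 1 px (2 mm) off because of a fault in my image filter. I corrected that before inserting the disc. The fit also kept suggesting a tilt of about 0.08 rad, which I put down to the fingers hiding the rim. The finger opening matched a flat grip, and the disc went in without resistance.

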